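Empty the tube basket from the sample shipper into the discard pan

TASK

The samples in this shipping box have expired. Lift the tube basket out of the box by its swing handle, stand it on the rubber mat with all the tubes still in it and let go; then take it by its back handle and tip all five tubes over its spout into the steel discard pan. Stand the empty basket back upright on the mat, and leave the tube rack and tape roll where they are.

Things in the scene. Friction and masses are not known exactly. Their poses are not given: they have to be found in the camera images.
- shipper: Open-topped cardboard sample box with a white foam liner, fixed to the table, left or right of the mat. Outside 276 mm (its x) x 216 mm (y) x 150 mm high; inside 236 x 176 mm; floor 20 mm thick. Origin: centre of its underside, z up.
- basket: Aluminium tube basket, 200 g empty; starts in the shipper, axes within a degree of its, 4 to 14 mm free all round. Origin: centre of its flat floor's underside, z up. Floor 100 mm (x) x 138 mm (y). Back wall (x = -50) and side walls 70 mm high, 4 mm thick. At +x a spout rises at 45 deg to a lip at x = 101, z = 55 mm: tubes roll out when it is tipped forward over 50 deg. Stable on its floor.
- lip (a point): Middle of the basket's straight pouring lip, 138 mm wide (basket frame 101, 0, 55 mm).
- handle: Origin = grasp point on the basket's black back handle, a level bar sticking out 66 mm behind the back wall along the basket's x, 18 mm wide (flat sides), 26 mm high. Axes as the basket's. It lies on the centre line, 38 mm behind the wall (basket frame -88, 0, 52 mm). The full basket weighs about 4.3 N, centre of mass 90 mm in front of this point. In the shipper it is deep below the rim.
- bail_grip (a point): Middle of the black round sleeve (16 mm diameter, 80 mm long, along the basket's y) at the top of the basket's steel-wire swing handle, 115 mm from its pivots; about 45 mm above the shipper's rim at the start. The handle's arms run down outside the basket's sides to pivots at basket x = 2, z = 60 mm.
- bail: The basket's steel-wire swing handle. Origin midway between its pivots on the basket's sides (basket frame 2, 0, 60 mm); its z runs up to the sleeve, its y along the basket's y. It swings from 0.1 rad towards the spout (a stop) to 1.5 rad back over the back handle, and starts near upright. Slightly stiff: it stays where it is left, and the basket hangs about level below it when lifted.
- mat: Black rubber mat fixed flat on the table between shipper and pan: 220 mm (its x) x 300 mm (its y), 3 mm thick. Origin: centre of its underside.
- pan: Square open steel discard pan, fixed to the table, on the other side of the mat from the shipper: 240 x 240 mm outside, 100 mm high, walls and floor 5 mm. Small bail handles on two sides (12 mm out, look only). Origin: centre of its underside.
- tube1: Middle of capped sample tube 1: 110 mm long, 26 mm diameter with a 29 mm cap, about 40 g. It starts lying crosswise (along the basket's y) in the basket, bottom layer.
- tube2: Middle of capped sample tube 2: 110 mm long, 26 mm diameter with a 29 mm cap, about 40 g. It starts lying crosswise (along the basket's y) in the basket, bottom layer.
- tube3: Middle of capped sample tube 3: 110 mm long, 26 mm diameter with a 29 mm cap, about 40 g. It starts lying crosswise (along the basket's y) in the basket, bottom layer.
- tube4: Middle of capped sample tube 4: 110 mm long, 26 mm diameter with a 29 mm cap, about 40 g. It starts lying crosswise (along the basket's y) in the basket, on top of the bottom three.
- tube5: Middle of capped sample tube 5: 110 mm long, 26 mm diameter with a 29 mm cap, about 40 g. It starts lying crosswise (along the basket's y) in the basket, on top of the bottom three.
- rack: Bystander: cardboard tube rack 130 x 200 mm, 102 mm high over its caps, beyond the mat. Origin: centre of its underside.
- tape: Bystander: white tape roll lying flat, 90 mm diameter, 25 mm high. Origin: centre of its underside.

How it is judged:
By the outcome, as a careful person would: the job done as asked, in the order asked, and still so for the second after the job is handed in, with the robot touching nothing.
It also fails if it takes over 69 s, if anything falls off the work surface, if the arm or the gripper's body presses on something with over 40 N, if the wrist force passes 120 N, or if a joint passes its speed limit or range.

ROBOT

A 6-joint arm with a two-finger parallel gripper is mounted at the origin on the work surface. World frame = base frame: x ahead of the robot, y to its left, z up, the work surface at z = 0. Lengths are in m, angles in degrees, forces in N, time in s.
With the tool pointing down it reaches from about 0.375 to 0.925 m from the base axis. Payload 5.7 kg.
Tool frame: the origin (TCP) lies midway between the tips of the shut fingers; the grasp point (between the pads) lies 19 mm behind it; z points along the fingers, y is the direction in which the jaws open and shut (so a half turn about z gives the same grasp; the last joint's range is limited). The gripper opens to 85 mm and grips with 20 to 120 N. Pads are 22 mm wide; open, the fingers measure 114 mm over their backs; the gripper's body (76 mm by 85 mm) begins 54 mm behind the grasp point. The pads swing forward as they close: fully open they stand 13 mm farther back than shut.
Start: joints at [70.697, 20.558, 86.54, -0, 72.909, -6.595], TCP at [0.132, 0.585, 0.231] pointing down, gripper open.
Joint ranges: [-170.27, 170.27], [-57.76, 135], [12.27, 136.19], [-55.21, 235.2], [11.17, 155.16], [-170.74, 170.74]. Speed limits (degrees/s): [136.94, 136.94, 180, 180, 180, 180].

INTERFACE

Orientations are given as a 3x3 rotation matrix whose columns are the frame's x, y, z axes.
In Python, from cell import robot, imaging gives the robot as it stands.
- The arm moves only by the tool arm_command, never from a script. Its argument "increments" is a list of rows, each a list of 3 entries, a list of its own where there are three numbers: the shift along the world's x, y, z in m, then the turn about the world's z in rad, then the closure, from 0 (fully open) to 1 (shut). In form: [[[x, y, z], spin, grip], ...]. A call has 1 to 12 rows; each row shifts and turns the commanded pose from where the row before left it; what a row does not reach is not made up. A row lasts 1/12 s, in which the tool goes at most 41.7 mm and 7.16 degrees, less where a joint would pass 70% of its speed; a pose out of reach is approached as far as the arm can. A call with a gripper value outside its range is refused whole. The fingers move at their own pace and stop on an object; "squeeze" is the grip in N (left out, the last holds). Time passes only in rows, so rows that do not move let the fingers close. It gives the time, the measured TCP pose, the force and the opening at its end, in the units of the state.
- robot.get_state(): the state, without advancing time (a new reading comes with each control period).
- imaging.snapshot(name): name is "scene" or "top" or "wrist"; returns (picture, depth): 400x640x3 uint8, blue, green, red; 400x640 float32, m along the optical axis (not along the pixel's ray), 0 where there is no reading.
- imaging.camera_model(name): a dict with "fx", "fy", "cx", "cy" (pixels), "R" (3x3) and "t" (3): a world point X has camera coordinates R X + t. Camera axes: x right, y down, z forward; pixel columns grow to the right and rows downward; lengths in m; the calibration is good to about 2 mm. A picture is of the moment at which its call begins: read the wrist's pose just before it. camera_model takes no time and is no camera call; for the wrist camera it gives the pose at the moment of the call.
- robot.hand_in(): hands the job in, once; it reports no verdict.
Trained networks look in the newest picture that a camera, given by its name, has taken for a name from the list of things; names that differ only in an ending like _2 or _b are one class to them, and where a whole thing is asked for, a point or a joint stands for the part that bears it (a point fixed in the world has none). Each returns a list of dicts, best first, with "conf" (0 to 1); they miss things now and then, are a little off and sometimes report something else, mostly with a low value. They report only what shows in the picture. A call takes as long as a camera call.
- imaging.trace(target, camera): "pixels" (400x640 bool, what is visible of it) and "box" ([centre column, centre row, width, height] in pixels, round what is visible of it).
The state is a dict: "time_s": time; "q": joint angles; "dq": joint speeds; "tau": joint torques, N m; "eef_pos": TCP position; "tool_rot": TCP orientation; "force": force on the tool from outside, world axes, zero at the start; "wrist_torque": the same for the moment, N m; "width": finger opening in m.
Only numpy, scipy, OpenCV 4.12 (cv2) and the standard library are available. Lean on these libraries where they do the work, as an engineer would, in place of code of your own. Each camera call takes 0.05 s, during which the arm holds its last target. There are 200 camera calls.

## Working session

There is one attempt and no reset: what is moved stays moved. The work goes in short steps, Python scripts to look and compute and a tool call to move; the robot and the scene stay as the last step left them, time stands still between calls to the robot, and variables do not carry over. Pictures are saved under pics/ and viewed, about 8 in all and at most 12, crops included, and the job is handed in when it is done.

Besides the shell and the picture viewer there is one more tool, called after ">>>" as a command line: name --argument value ..., lists and objects as JSON in quotes. arm_command: Moves the arm, as the interface text tells. Its arguments: {"type":"object","properties":{"increments":{"type":"array","items":{"type":"array"}},"squeeze":{"type":"number"}},"required":["increments"]}

```bash
ls; mkdir -p pics
cat > h.py <<'E'
import numpy as np, cv2
from cell import robot, imaging
def cloud(cam,snap=None):
    m=imaging.camera_model(cam); pic,d=snap if snap else imaging.snapshot(cam)
    v,u=np.mgrid[:400,:640]
    P=np.stack([(u-m['cx'])/m['fx']*d,(v-m['cy'])/m['fy']*d,d],-1)
    W=(P-np.array(m['t']))@np.array(m['R'])
    W[d==0]=np.nan
    return pic,d,W
def st():
    s=robot.get_state(); print({k:np.round(s[k],3).tolist() for k in('time_s','eef_pos','force','wrist_torque','width','q')}); return s
E
python3 - <<'E'
from h import *
st(); print(np.round(robot.get_state()['tool_rot'],3).tolist())
out=[]
for c in('top','scene'):
    pic,d,W=cloud(c); np.save(f'{c}_W.npy',W); out.append(pic)
    m=imaging.camera_model(c); print(c,np.round(-np.array(m['R']).T@np.array(m['t']),3))
    for n in('shipper','basket','bail_grip','bail','handle','mat','pan','rack','tape'):
        for r in imaging.trace(n,c)[:1]:
            p=W[r['pixels']]; p=p[~np.isnan(p[:,0])]
            print(c,n,round(r['conf'],2),np.round(r['box']).tolist(),np.round(np.median(p,0),3),np.round(np.percentile(p,3,0),3),np.round(np.percentile(p,97,0),3))
cv2.imwrite('pics/top0.png',out[0]);cv2.imwrite('pics/scene0.png',out[1])
E
```

```text
pics
{'time_s': 0.0, 'eef_pos': [0.132, 0.585, 0.23], 'force': [-0.145, 0.509, 0.433], 'wrist_torque': [0.019, 0.04, 0.002], 'width': 0.085, 'q': [70.696, 20.598, 86.6, -0.0, 72.908, -6.596]}
[[-0.976, 0.22, -0.001], [0.22, 0.976, -0.002], [0.0, -0.002, -1.0]]
top [ 0.455 -0.008  1.181]
top shipper 0.82 [422.0, 251.0, 118.0, 128.0] [ 0.426 -0.35   0.121] [ 0.322 -0.445  0.014] [ 0.602 -0.199  0.151]
top basket 0.94 [420.0, 246.0, 61.0, 82.0] [ 0.521 -0.334  0.067] [ 0.387 -0.392  0.023] [ 0.574 -0.246  0.199]
top bail_grip 0.85 [426.0, 248.0, 63.0, 24.0] [ 0.456 -0.333  0.197] [ 0.442 -0.398  0.072] [ 0.489 -0.253  0.202]
top bail 0.8 [427.0, 247.0, 62.0, 18.0] [ 0.456 -0.332  0.197] [ 0.44  -0.414  0.087] [ 0.489 -0.253  0.202]
top handle 0.76 [428.0, 275.0, 13.0, 22.0] [ 0.39  -0.345  0.083] [ 0.366 -0.358  0.07 ] [ 0.417 -0.334  0.087]
top mat 0.6 [302.0, 257.0, 104.0, 78.0] [0.449 0.004 0.002] [ 0.347 -0.137 -0.002] [0.552 0.144 0.006]
top pan 0.71 [190.0, 232.0, 97.0, 104.0] [0.512 0.335 0.006] [0.387 0.195 0.001] [0.633 0.44  0.102]
top rack 0.62 [329.0, 139.0, 69.0, 52.0] [ 0.
[... 489 characters left out ...]
192] [ 0.335 -0.405  0.024] [ 0.485 -0.26   0.202]
scene bail 0.79 [219.0, 223.0, 51.0, 51.0] [ 0.455 -0.337  0.188] [ 0.34  -0.405  0.032] [ 0.489 -0.257  0.202]
scene handle 0.59 [235.0, 249.0, 24.0, 26.0] [ 0.503 -0.316  0.048] [ 0.486 -0.361  0.024] [ 0.52  -0.271  0.06 ]
scene mat 0.81 [303.0, 201.0, 98.0, 74.0] [ 0.456 -0.011  0.003] [ 0.346 -0.142 -0.001] [0.554 0.138 0.006]
scene pan 0.86 [380.0, 162.0, 95.0, 82.0] [0.498 0.328 0.039] [0.384 0.183 0.001] [0.638 0.436 0.101]
scene rack 0.9 [354.0, 267.0, 77.0, 82.0] [ 0.798 -0.09   0.076] [ 0.725 -0.171  0.005] [0.848 0.017 0.104]
scene tape 0.68 [393.0, 234.0, 25.0, 24.0] [0.771 0.127 0.019] [ 0.727  0.082 -0.001] [0.809 0.167 0.027]
```

View pics/top0.png

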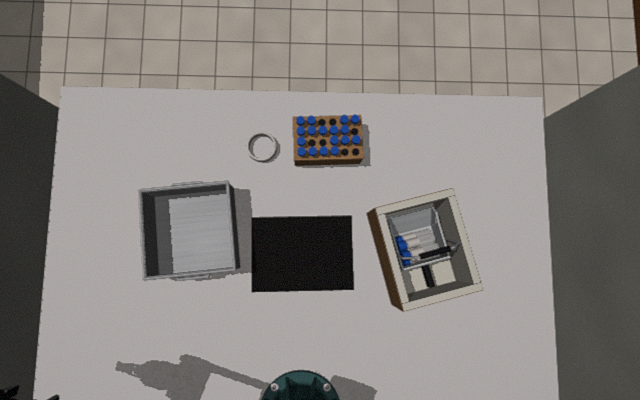

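View pics/scene0.png

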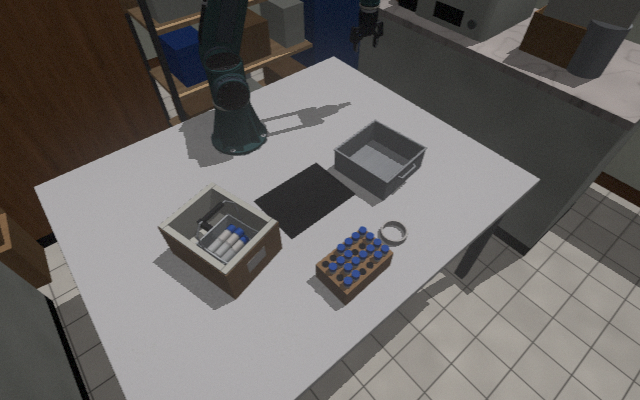

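Run:
```python
from h import *
W=np.load('top_W.npy').astype(np.float32)
def rect(m,name):
    p=W[m][:,:2]; r=cv2.minAreaRect((p*1000).astype(np.float32)); print(name,len(p),np.round(r[0],1),np.round(r[1],1),round(r[2],1))
X,Y,Z=W[...,0],W[...,1],W[...,2]
box=(Y<-.17)&(X>.25)&(X<.68)&(Y>-.5)
rect(box&(Z>.142)&(Z<.158),'shipper rim')
m=box&(Z>.185)&(Z<.215)
rect(m,'sleeve')
p=W[m]; c=p.mean(0); print(c,p[:,2].max()); u=np.linalg.svd(p[:,:2]-c[:2],full_matrices=False)[2][0]; print('sleeve dir',np.degrees(np.arctan2(u[1],u[0])))
hb=box&(Z>.075)&(Z<.095)&(X<.425)&(X>.35)&(abs(Y+.345)<.03); rect(hb,'handle')
rect((Z>.09)&(Z<.11)&(Y>.15)&(X<.68),'pan rim')
pic,_,_=cloud('top'); 
mm=(pic.max(-1)<40)&(abs(Z)<.012)&(abs(Y)<.17)&(X>.3)&(X<.6); rect(mm,'mat')
r=imaging.trace('handle','top')[0]; print(r['box'])
```

```text
shipper rim 2831 [ 466.1 -328.2] [278.8 219. ] 15.1
sleeve 237 [ 456. -328.] [ 15.1 120. ] 15.8
[ 0.45608968 -0.32726103  0.19729981] 0.20366257
sleeve dir 105.67872
handle 185 [ 391.1 -348.3] [86.3 30.5] 27.2
pan rim 1342 [510.5 317.2] [248.1 248.8] 6.5
mat 7275 [449.    2.6] [214.8 294.9] 1.8
[436.4, 247.5, 43.1, 18.4]
```

>>> arm_command --increments '[[[0.026,-0.031,0.004],-0.045,0],[[0.026,-0.031,0.004],-0.045,0],[[0.026,-0.031,0.004],-0.045,0],[[0.026,-0.031,0.004],-0.045,0],[[0.026,-0.031,0.004],-0.045,0],[[0.026,-0.031,0.004],-0.045,0],[[0.026,-0.031,0.004],-0.045,0],[[0.026,-0.031,0.004],-0.045,0],[[0.026,-0.031,0.004],-0.045,0],[[0.026,-0.031,0.004],-0.045,0],[[0.026,-0.031,0.004],-0.045,0],[[0.026,-0.031,0.004],-0.045,0]]' --squeeze 60

```text
time_s: 2.1
eef_pos: [0.4449, 0.2115, 0.2798]
tool_rot: [[-0.722, 0.692, 0.001], [0.692, 0.722, 0.0], [-0.0, 0.001, -1.0]]
force: [0.2, 0.1, 1.3]
width: 0.0856
```

>>> arm_command --increments '[[[0.001,-0.04,0],-0.045,0],[[0.001,-0.04,0],-0.045,0],[[0.001,-0.04,0],-0.045,0],[[0.001,-0.04,0],-0.045,0],[[0.001,-0.04,0],-0.045,0],[[0.001,-0.04,0],-0.045,0],[[0.001,-0.04,0],-0.045,0],[[0.001,-0.04,0],-0.045,0],[[0.001,-0.04,0],-0.045,0],[[0.001,-0.04,0],-0.045,0],[[0.001,-0.04,0],-0.045,0],[[0.001,-0.04,0],-0.045,0]]'

```text
time_s: 3.1
eef_pos: [0.4556, -0.2688, 0.2795]
tool_rot: [[-0.263, 0.965, 0.0], [0.965, 0.263, -0.0], [-0.0, 0.0, -1.0]]
force: [0.4, 1.0, 0.5]
width: 0.0852
```

Run:
```python
from h import *
s=st(); R=np.array(s['tool_rot']); print('yaw y',np.degrees(np.arctan2(R[1,1],R[0,1])))
m=imaging.camera_model('wrist'); C=-np.array(m['R']).T@np.array(m['t']); print('cam in tool',R.T@(C-s['eef_pos']))
pic,d,W=cloud('wrist'); cv2.imwrite('pics/w1.png',pic)
X,Y,Z=W[...,0],W[...,1],W[...,2]
m=(Z>.185)&(Z<.215)&(Y<-.2); p=W[m]
if len(p)>20:
    r=cv2.minAreaRect((p[:,:2]*1000).astype(np.float32)); print(len(p),r,p[:,2].max())
```

```text
{'time_s': 3.1, 'eef_pos': [0.456, -0.269, 0.279], 'force': [0.37, 0.974, 0.522], 'wrist_torque': [0.005, -0.06, -0.045], 'width': 0.085, 'q': [-38.028, 12.238, 91.439, 0.005, 76.3, -53.293]}
yaw y 15.263203839452883
cam in tool [ 0.07963998 -0.00143888 -0.14229754]
1922 ((454.6129150390625, -332.1046447753906), (15.408065795898438, 122.51289367675781), 15.781464576721191) 0.20292825049656832
```

View pics/w1.png

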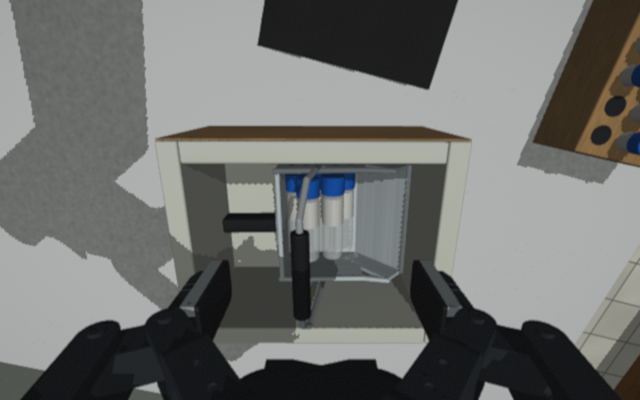

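>>> arm_command --increments '[[[-0.001,-0.032,0],0.008,0],[[0,-0.03,0],0,0],[[0,0,-0.03],0,0],[[0,0,-0.03],0,0],[[0,0,-0.025],0,0],[[0,0,-0.02],0,0],[[0,0,0],0,1],[[0,0,0],0,1],[[0,0,0],0,1],[[0,0,0],0,1],[[0,0,0],0,1],[[0,0,0],0,1]]' --squeeze 60

```text
time_s: 4.15
eef_pos: [0.4557, -0.3293, 0.1758]
tool_rot: [[-0.274, 0.962, 0.002], [0.962, 0.274, -0.002], [-0.002, 0.001, -1.0]]
force: [-1.3, 0.1, 7.7]
width: 0.0143
```

>>> arm_command --increments '[[[0,0,0],0,1],[[0,0,0.003],0,1],[[0,0,0.005],0,1],[[0,0,0.008],0,1],[[0,0,0.008],0,1],[[0,0,0.008],0,1]]'

```text
time_s: 4.65
eef_pos: [0.4549, -0.3286, 0.207]
tool_rot: [[-0.273, 0.962, -0.0], [0.962, 0.273, 0.0], [0.0, -0.0, -1.0]]
force: [-0.0, -0.3, -4.3]
width: 0.0141
```

>>> arm_command --increments '[[[0,0,0.012],0,1],[[0,0,0.012],0,1],[[0,0,0.012],0,1],[[0,0,0.012],0,1],[[0,0,0.012],0,1],[[0,0,0.012],0,1],[[0,0,0.012],0,1],[[0,0,0.012],0,1],[[0,0,0.012],0,1],[[0,0,0.012],0,1],[[0,0,0.01],0,1],[[0,0,0.005],0,1]]'

```text
time_s: 5.65
eef_pos: [0.4554, -0.3291, 0.3433]
tool_rot: [[-0.273, 0.962, 0.002], [0.962, 0.273, -0.002], [-0.002, 0.001, -1.0]]
force: [-0.8, 0.2, -4.2]
width: 0.014
```

Run:
```python
from h import *
st()
pic,d,W=cloud('scene'); cv2.imwrite('pics/s2.png',cv2.resize(pic[60:340,120:440],None,fx=2,fy=2))
```

```text
{'time_s': 5.65, 'eef_pos': [0.455, -0.329, 0.343], 'force': [-0.811, 0.154, -4.219], 'wrist_torque': [-0.055, 0.038, -0.005], 'width': 0.014, 'q': [-42.895, 12.627, 82.0, -0.004, 85.233, -58.765]}
```

View pics/s2.png

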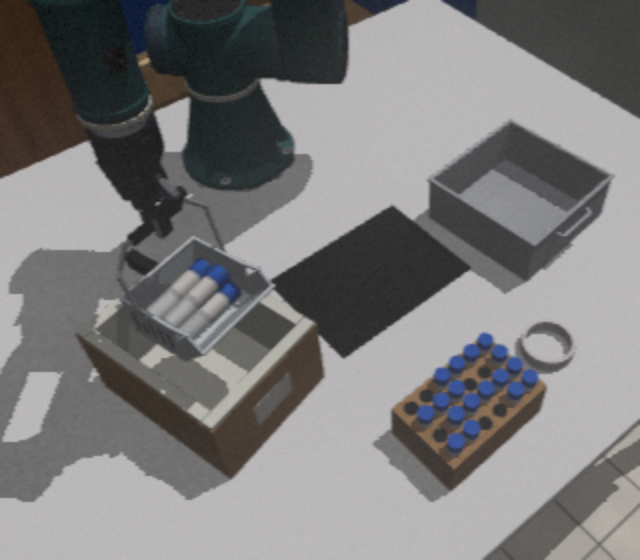

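>>> arm_command --increments '[[[0,0.006,0],0.02,1],[[0,0.012,0],0.045,1],[[0,0.018,0],0.05,1],[[0,0.024,0],0.055,1],[[0,0.024,0],0.055,1],[[0,0.024,0],0.055,1],[[0,0.024,0],0.055,1],[[0,0.024,0],0.055,1],[[0,0.024,0],0.055,1],[[0,0.024,0],0.055,1],[[0,0.024,0],0.055,1],[[0,0.024,0],0.055,1]]'

```text
time_s: 6.7
eef_pos: [0.4539, -0.075, 0.3404]
tool_rot: [[-0.778, 0.629, -0.002], [0.629, 0.778, 0.001], [0.002, -0.001, -1.0]]
force: [0.8, 0.9, -4.2]
width: 0.0141
```

>>> arm_command --increments '[[[0,0.024,0],0.05,1],[[0,0.022,0],0.05,1],[[0,0.016,0],0.04,1],[[0,0.01,0],0.02,1],[[0,0.005,0],0,1],[[0,0,-0.02],0,1],[[0,0,-0.03],0,1],[[0,0,-0.03],0,1],[[0,0,-0.03],0,1],[[0,0,-0.02],0,1],[[0,0,-0.01],0,1],[[0,0,0],0,1]]'

```text
time_s: 7.7
eef_pos: [0.4527, -0.0, 0.1985]
tool_rot: [[-0.865, 0.501, -0.006], [0.501, 0.865, 0.0], [0.005, -0.003, -1.0]]
force: [-0.9, 0.2, -4.0]
width: 0.0137
```

Run:
```python
from h import *
s=st(); R=np.array(s['tool_rot']); print('yaw y',np.degrees(np.arctan2(R[1,1],R[0,1])))
pic,d,W=cloud('scene'); cv2.imwrite('pics/s3.png',cv2.resize(pic[100:320,180:440],None,fx=2.5,fy=2.5))
r=imaging.trace('basket','scene')
for a in r[:2]:
    p=W[a['pixels']]; print(a['conf'],np.nanpercentile(p,[2,50,98],axis=0).round(3).tolist())
```

```text
{'time_s': 7.7, 'eef_pos': [0.453, -0.0, 0.199], 'force': [-0.861, 0.197, -4.011], 'wrist_torque': [-0.008, 0.095, -0.031], 'width': 0.014, 'q': [-8.731, 10.693, 106.131, -0.039, 63.518, -68.631]}
yaw y 59.918513424647024
0.75 [[0.385, -0.078, 0.044], [0.486, 0.016, 0.093], [0.56, 0.116, 0.223]]
```

View pics/s3.png

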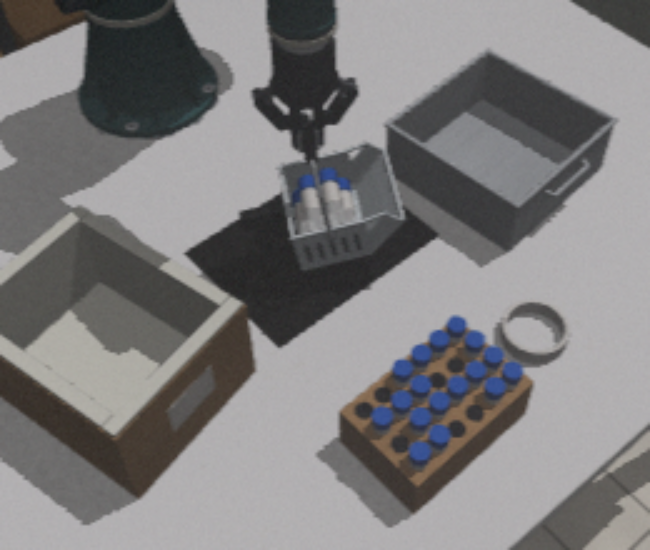

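>>> arm_command --increments '[[[0.001,0.005,0],-0.065,1],[[0.001,0.005,-0.005],-0.065,1],[[0.001,0.005,-0.005],-0.065,1],[[0.001,0.005,-0.005],-0.065,1],[[0,0,-0.005],0,1],[[0,0,-0.005],0,1],[[0,0,-0.005],0,1],[[0,0,-0.003],0,1],[[0,0,-0.002],0,1],[[0,0,0],0,1],[[0,0,0],0,1]]'

```text
time_s: 8.72
eef_pos: [0.459, 0.0201, 0.1662]
tool_rot: [[-0.708, 0.706, -0.0], [0.706, 0.708, -0.0], [0.0, -0.0, -1.0]]
force: [-0.8, 0.7, -3.3]
width: 0.0142
```

>>> arm_command --increments '[[[0,0,-0.003],0,1],[[0,0,-0.002],0,1],[[0,0,-0.002],0,1],[[0,0,0],0,1]]'

```text
time_s: 9.05
eef_pos: [0.459, 0.0202, 0.159]
tool_rot: [[-0.708, 0.706, -0.0], [0.706, 0.708, -0.0], [-0.0, -0.0, -1.0]]
force: [0.1, 0.4, -5.6]
width: 0.0144
```

>>> arm_command --increments '[[[0,0,-0.002],0,1],[[0,0,0],0,1],[[0,0,0],0,1]]'

```text
time_s: 9.3
eef_pos: [0.459, 0.0202, 0.1588]
tool_rot: [[-0.708, 0.706, 0.0], [0.706, 0.708, -0.0], [-0.001, -0.0, -1.0]]
force: [-5.4, 0.3, 14.5]
width: 0.0141
```

>>> arm_command --increments '[[[0,0,0.001],0,1],[[0,0,0],0,0.4],[[0,0,0],0,0],[[0,0,0],0,0],[[0,0,0.004],0,0],[[0,0,0.015],0,0],[[0,0,0.03],0,0],[[0,0,0.04],0,0],[[-0.015,-0.015,0.03],0.12,0],[[-0.015,-0.015,0.01],0.12,0],[[-0.015,-0.015,0],0.12,0],[[-0.015,-0.015,0],0.12,0]]'

```text
time_s: 10.3
eef_pos: [0.3991, -0.0404, 0.2887]
tool_rot: [[-0.956, 0.293, 0.003], [0.293, 0.956, -0.001], [-0.003, -0.0, -1.0]]
force: [0.1, -0.2, 0.5]
width: 0.0858
```

>>> arm_command --increments '[[[0,0,0],0.12,0],[[0,0,0],0.12,0],[[0,0,0],0.12,0],[[0,0,0],0.12,0],[[0,0,0],0.12,0],[[0,0,0],0.12,0],[[0,0,0],0.12,0],[[0,0,0],0.12,0],[[0,0,0],0.12,0]]'

```text
time_s: 11.05
eef_pos: [0.3989, -0.0397, 0.2874]
tool_rot: [[-0.709, -0.705, 0.0], [-0.705, 0.709, -0.0], [0.0, -0.0, -1.0]]
force: [-0.4, 0.2, -1.7]
width: 0.0858
```

```bash
cat > look.py <<'E'
from h import *
import sys
s=st(); R=np.array(s['tool_rot']); print('yaw y',np.degrees(np.arctan2(R[1,1],R[0,1])))
for c in('scene','top'):
    pic,d,W=cloud(c); cv2.imwrite(f'pics/{c}_{sys.argv[1]}.png',cv2.resize(pic[100:320,180:440] if c=='scene' else pic[150:330,120:440],None,fx=2.5,fy=2.5))
    for n in('basket','handle','bail_grip'):
        for a in imaging.trace(n,c)[:1]:
            p=W[a['pixels']]; print(c,n,round(a['conf'],2),np.nanpercentile(p,[3,50,97],axis=0).round(3).tolist())
E
python3 look.py 4
```

```text
{'time_s': 11.05, 'eef_pos': [0.399, -0.04, 0.287], 'force': [-0.355, 0.205, -1.72], 'wrist_torque': [-0.0, -0.023, -0.024], 'width': 0.086, 'q': [-15.579, 0.318, 104.226, -0.006, 75.455, -150.391]}
yaw y 134.81354802188739
scene basket 0.88 [[0.398, -0.051, 0.006], [0.496, 0.025, 0.05], [0.573, 0.128, 0.182]]
scene handle 0.59 [[0.392, -0.058, 0.042], [0.413, -0.036, 0.064], [0.437, -0.016, 0.07]]
scene bail_grip 0.56 [[0.305, -0.022, -0.001], [0.458, 0.019, 0.181], [0.497, 0.145, 0.186]]
top basket 0.94 [[0.418, -0.036, 0.004], [0.508, 0.067, 0.04], [0.574, 0.134, 0.184]]
top bail_grip 0.61 [[0.416, -0.009, 0.032], [0.459, 0.026, 0.181], [0.491, 0.078, 0.662]]
```

View pics/top_4.png

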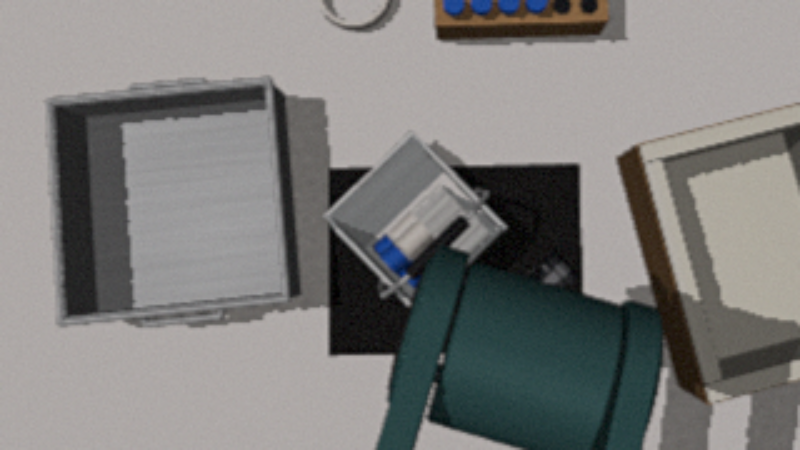

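>>> arm_command --increments '[[[-0.004,-0.004,-0.02],0,0],[[0,0,-0.035],0,0],[[0,0,-0.035],0,0],[[0,0,-0.035],0,0],[[0,0,-0.035],0,0],[[0,0,-0.035],0,0],[[0,0,-0.025],0,0],[[0,0,-0.02],0,0],[[0,0,-0.01],0,0],[[0,0,0],0,0]]'

```text
time_s: 12.28
eef_pos: [0.3936, -0.0434, 0.0354]
tool_rot: [[-0.714, -0.7, -0.004], [-0.7, 0.714, 0.001], [0.002, 0.004, -1.0]]
force: [-0.1, 0.1, 0.0]
width: 0.0853
```

>>> arm_command --increments '[[[0,0,0],0,1],[[0,0,0],0,1],[[0,0,0],0,1],[[0,0,0],0,1],[[0,0,0],0,1],[[0,0,0],0,1],[[0,0,0],0,1],[[0,0,0.002],0,1],[[0,0,0.004],0,1],[[0,0,0.006],0,1],[[0,0,0.004],0,1],[[0,0,0],0,1]]' --squeeze 120

```text
time_s: 13.28
eef_pos: [0.3953, -0.0438, 0.054]
tool_rot: [[-0.713, -0.701, 0.001], [-0.701, 0.713, -0.0], [-0.0, -0.001, -1.0]]
force: [0.9, -0.1, -4.4]
width: 0.0161
```

```bash
python3 look.py 5
```

```text
{'time_s': 13.283, 'eef_pos': [0.395, -0.044, 0.054], 'force': [0.891, -0.119, -4.414], 'wrist_torque': [-0.32, 0.232, -0.027], 'width': 0.016, 'q': [-16.293, 20.607, 121.716, -0.013, 37.613, -150.765]}
yaw y 134.48195536846478
scene basket 0.61 [[0.399, -0.048, 0.02], [0.494, 0.031, 0.066], [0.574, 0.135, 0.197]]
scene handle 0.59 [[0.409, -0.041, 0.065], [0.421, -0.028, 0.079], [0.435, -0.014, 0.085]]
scene bail_grip 0.6 [[0.412, -0.033, 0.087], [0.478, 0.0, 0.196], [0.523, 0.072, 0.201]]
top basket 0.93 [[0.407, -0.032, 0.016], [0.506, 0.066, 0.054], [0.573, 0.135, 0.198]]
top bail_grip 0.57 [[0.416, -0.024, 0.101], [0.462, 0.021, 0.195], [0.514, 0.077, 0.2]]
```

View pics/scene_5.png

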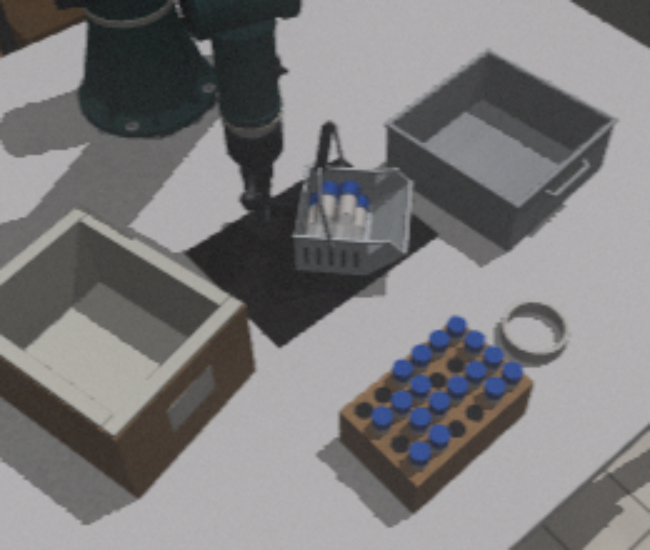

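>>> arm_command --increments '[[[0,0,0.01],0,1],[[0,0,0.02],0,1],[[0,0,0.025],0,1],[[0,0,0.025],0,1],[[0,0,0.025],0,1],[[0,0.005,0.025],0,1],[[0.002,0.01,0.025],0.02,1],[[0.004,0.015,0.025],0.03,1],[[0.006,0.018,0.02],0.04,1],[[0.008,0.02,0.01],0.05,1],[[0.008,0.02,0.006],0.05,1],[[0.008,0.02,0],0.05,1]]'

```text
time_s: 14.68
eef_pos: [0.4317, 0.0651, 0.2706]
tool_rot: [[-0.525, -0.851, 0.003], [-0.851, 0.525, -0.0], [-0.001, -0.002, -1.0]]
force: [1.3, 0.1, -3.7]
width: 0.0162
```

>>> arm_command --increments '[[[0.008,0.02,0],0.05,1],[[0.008,0.02,0],0.05,1],[[0.008,0.02,0],0.05,1],[[0.008,0.02,0],0.05,1],[[0.008,0.02,0],0.05,1],[[0.008,0.02,0],0.05,1],[[0.008,0.02,0],0.04,1],[[0.007,0.016,0],0.02,1],[[0.006,0.01,0],0.01,1],[[0.002,0.005,0],0,1],[[0,0,0],0,1]]'

```text
time_s: 15.6
eef_pos: [0.5021, 0.2357, 0.2687]
tool_rot: [[-0.183, -0.983, -0.001], [-0.983, 0.183, -0.0], [0.0, 0.001, -1.0]]
force: [0.5, 0.1, -4.3]
width: 0.016
```

```bash
python3 look.py 6
```

```text
{'time_s': 15.6, 'eef_pos': [0.502, 0.236, 0.269], 'force': [0.527, 0.13, -4.269], 'wrist_torque': [-0.329, 0.028, -0.091], 'width': 0.016, 'q': [18.02, 14.983, 89.26, -0.005, 75.803, -151.416]}
yaw y 169.43780519920085
scene basket 0.22 [[0.483, 0.308, 0.402], [0.526, 0.316, 0.41], [0.559, 0.329, 0.415]]
scene bail_grip 0.68 [[-0.085, 0.308, -0.145], [0.519, 0.317, 0.409], [0.593, 1.051, 0.415]]
top basket 0.84 [[0.447, 0.213, -0.0], [0.46, 0.344, 0.285], [0.596, 0.497, 0.476]]
top bail_grip 0.5 [[0.445, 0.335, 0.001], [0.449, 0.342, 0.373], [0.461, 0.506, 0.398]]
```

View pics/scene_6.png

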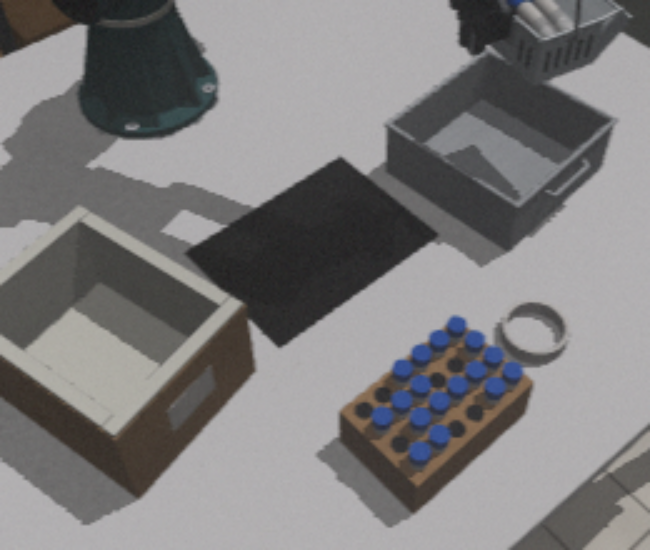

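>>> arm_command --increments '[[[0,0,0],0,1],[[0,0,0],0,1],[[0,0,0],0,1]]' --squeeze 50

```text
time_s: 16.25
eef_pos: [0.502, 0.2352, 0.2693]
tool_rot: [[-0.184, -0.983, 0.0], [-0.983, 0.184, 0.0], [-0.0, -0.0, -1.0]]
force: [1.1, -0.1, -3.9]
width: 0.0163
```

```bash
cat > tilt.py <<'E'
from h import *
s=st(); R=np.array(s['tool_rot']); g=np.array(s['eef_pos'])-.019*R[:,2]
f=-R[:,0]; f[2]=0; f/=np.linalg.norm(f); l=np.cross([0,0,1],f)
for c in('top','scene'):
    pic,d,W=cloud(c); rel=W-g; a,b,h=rel@f,rel@l,rel[...,2]
    # basket side walls: |b|~69
    m=(abs(abs(b)-68)<.0) 
    m=(abs(abs(b)-.070)<.006)&(a>-.06)&(a<.25)&(h>-.19)&(h<.06)
    p=np.c_[a[m],h[m]]
    print(c,len(p)); 
    if len(p)>30:
        r=cv2.minAreaRect((p*1000).astype(np.float32)); print(np.round(p.min(0),3),np.round(p.max(0),3))
        i=np.argsort(p[:,0]); 
        print('top edge',[(k,round(float(np.percentile(p[(p[:,0]*1000//20)==k,1],95))*1000)) for k in range(-3,13) if ((p[:,0]*1000//20)==k).sum()>3],'(bin 20mm fwd : mm up)')
E
python3 tilt.py
```

```text
{'time_s': 16.25, 'eef_pos': [0.502, 0.235, 0.269], 'force': [1.101, -0.139, -3.881], 'wrist_torque': [-0.353, 0.051, 0.002], 'width': 0.016, 'q': [17.964, 14.896, 89.289, -0.002, 75.805, -151.447]}
top 176
[-0.06  -0.189] [0.21  0.059]
top edge [(-2, -187), (-1, -184), (2, 17), (4, 57), (5, 42), (6, 19), (9, 24), (10, 4)] (bin 20mm fwd : mm up)
scene 766
[-0.029 -0.19 ] [0.227 0.059]
top edge [(-2, -185), (2, 17), (3, 17), (4, 28), (5, 26), (6, 17), (7, 17), (8, 19), (9, 17), (10, 1), (11, -182)] (bin 20mm fwd : mm up)
```

>>> arm_command --increments '[[[0,0,0],0,1],[[0,0,0],0,1],[[0,0,0],0,1]]' --squeeze 30

```text
time_s: 16.6
eef_pos: [0.502, 0.2353, 0.2693]
tool_rot: [[-0.183, -0.983, 0.0], [-0.983, 0.183, -0.0], [0.0, -0.0, -1.0]]
force: [0.8, -0.0, -3.9]
width: 0.016
```

```bash
python3 tilt.py
```

```text
{'time_s': 16.6, 'eef_pos': [0.502, 0.235, 0.269], 'force': [0.775, -0.002, -3.856], 'wrist_torque': [-0.453, 0.12, -0.04], 'width': 0.016, 'q': [17.978, 14.906, 89.283, -0.005, 75.803, -151.449]}
top 173
[-0.06 -0.19] [0.21  0.056]
top edge [(-2, -184), (-1, -186), (2, 18), (4, 55), (5, 41), (6, 19), (9, 23), (10, 3)] (bin 20mm fwd : mm up)
scene 754
[-0.031 -0.19 ] [0.227 0.059]
top edge [(-2, -186), (2, 17), (3, 18), (4, 32), (5, 18), (6, 17), (7, 17), (8, 20), (9, 15), (10, 0), (11, -186)] (bin 20mm fwd : mm up)
```

>>> arm_command --increments '[[[0,0,0],0,1],[[0,0,0],0,1],[[0,0,0],0,1]]' --squeeze 20

```text
time_s: 16.95
eef_pos: [0.502, 0.2353, 0.2693]
tool_rot: [[-0.184, -0.983, 0.0], [-0.983, 0.184, -0.0], [0.0, -0.0, -1.0]]
force: [-0.1, 0.4, -4.5]
width: 0.0163
```

```bash
python3 tilt.py
```

```text
{'time_s': 16.95, 'eef_pos': [0.502, 0.235, 0.269], 'force': [-0.103, 0.398, -4.46], 'wrist_torque': [-0.412, 0.027, -0.006], 'width': 0.016, 'q': [17.975, 14.907, 89.284, -0.004, 75.803, -151.448]}
top 177
[-0.06 -0.19] [0.21  0.059]
top edge [(-2, -183), (-1, -188), (2, 17), (4, 56), (5, 44), (6, 18), (9, 23), (10, 5)] (bin 20mm fwd : mm up)
scene 776
[-0.029 -0.19 ] [0.226 0.058]
top edge [(-2, -186), (2, 16), (3, 16), (4, 36), (5, 17), (6, 17), (7, 17), (8, 20), (9, 16), (10, 0)] (bin 20mm fwd : mm up)
```

>>> arm_command --increments '[[[0,0,0.04],0,1],[[0,0,0.03],0,1],[[0,0,0.02],0,1],[[0,0,0.01],0,1],[[0,0,0],0,1],[[0,0,-0.01],0,1],[[0,0,-0.02],0,1],[[0,0,-0.03],0,1],[[0,0,-0.04],0,1],[[0,0,0],0,1],[[0,0,0],0,1]]'

```text
time_s: 17.97
eef_pos: [0.4984, 0.2341, 0.265]
tool_rot: [[-0.183, -0.983, -0.01], [-0.983, 0.184, -0.003], [0.005, 0.009, -1.0]]
force: [-0.3, 0.2, -3.1]
width: 0.0161
```

```bash
python3 tilt.py
```

```text
{'time_s': 17.967, 'eef_pos': [0.498, 0.234, 0.265], 'force': [-0.318, 0.226, -3.115], 'wrist_torque': [-0.425, 0.087, 0.032], 'width': 0.016, 'q': [17.974, 15.113, 89.618, -0.006, 75.852, -151.45]}
top 165
[-0.06  -0.187] [0.209 0.06 ]
top edge [(-3, -183), (-2, -181), (-1, -182), (2, 13), (4, 58), (5, 44), (6, 13), (7, 12)] (bin 20mm fwd : mm up)
scene 675
[-0.029 -0.189] [0.231 0.053]
top edge [(-2, -182), (2, 17), (3, 15), (4, 15), (5, 15), (6, 13), (7, 12), (8, 15), (9, 12), (10, -6), (11, -181)] (bin 20mm fwd : mm up)
```

>>> arm_command --increments '[[[-0.002,-0.004,0],0,1],[[-0.004,-0.011,0],-0.03,1],[[-0.006,-0.016,0],-0.05,1],[[-0.009,-0.024,0],-0.055,1],[[-0.009,-0.024,0],-0.055,1],[[-0.009,-0.024,0],-0.055,1],[[-0.009,-0.024,0],-0.055,1],[[-0.009,-0.024,0],-0.055,1],[[-0.009,-0.024,0],-0.055,1],[[-0.009,-0.024,0],-0.055,1],[[-0.009,-0.024,0],-0.055,1],[[-0.009,-0.024,-0.01],-0.05,1]]' --squeeze 80

```text
time_s: 19.07
eef_pos: [0.41, -0.0137, 0.2622]
tool_rot: [[-0.688, -0.726, 0.007], [-0.726, 0.688, -0.002], [-0.003, -0.006, -1.0]]
force: [1.0, 0.2, -3.8]
width: 0.016
```

>>> arm_command --increments '[[[-0.007,-0.016,-0.02],-0.03,1],[[-0.005,-0.01,-0.03],-0.01,1],[[-0.002,-0.006,-0.035],0,1],[[0,0,-0.035],0,1],[[0,0,-0.035],0,1],[[0,0,-0.025],0,1],[[0,0,-0.015],0,1],[[0,0,-0.01],0,1],[[0,0,0],0,1]]'

```text
time_s: 19.82
eef_pos: [0.3948, -0.0443, 0.0538]
tool_rot: [[-0.715, -0.699, -0.001], [-0.699, 0.715, -0.0], [0.0, 0.0, -1.0]]
force: [-0.6, -0.5, -4.2]
width: 0.016
```

>>> arm_command --increments '[[[0.004,0,-0.004],0,1],[[0.004,0,-0.004],0,1],[[0,0,-0.004],0,1],[[0,0,-0.003],0,1],[[0,0,-0.003],0,1],[[0,0,-0.001],0,1],[[0,0,0],0,1]]' --squeeze 20

```text
time_s: 20.4
eef_pos: [0.4046, -0.0451, 0.0371]
tool_rot: [[-0.713, -0.701, 0.004], [-0.701, 0.713, -0.002], [-0.001, -0.004, -1.0]]
force: [-6.4, -7.0, 27.7]
width: 0.0162
```

>>> arm_command --increments '[[[0,0,0],0,0],[[0,0,0],0,0],[[0,0,0],0,0],[[0,0,0.02],0,0],[[-0.008,-0.008,0.004],0,0],[[-0.0075,-0.0075,0],0,0],[[0,0,0],0,0]]'

```text
time_s: 20.98
eef_pos: [0.386, -0.0596, 0.0592]
tool_rot: [[-0.714, -0.7, -0.001], [-0.7, 0.714, 0.0], [0.001, 0.001, -1.0]]
force: [-0.4, 0.6, -0.6]
width: 0.0853
```

```bash
sed -n 1,4p look.py >/dev/null; python3 look.py 7
```

```text
{'time_s': 20.983, 'eef_pos': [0.386, -0.06, 0.059], 'force': [-0.356, 0.649, -0.608], 'wrist_torque': [-0.003, -0.015, 0.052], 'width': 0.085, 'q': [-18.926, 19.613, 122.227, -0.026, 38.212, -153.353]}
yaw y 134.44755626242937
scene basket 0.56 [[0.408, -0.051, 0.007], [0.503, 0.026, 0.052], [0.584, 0.128, 0.181]]
scene handle 0.71 [[0.726, 0.082, -0.002], [0.767, 0.123, 0.016], [0.808, 0.167, 0.027]]
scene bail_grip 0.66 [[0.306, -0.026, -0.003], [0.461, 0.015, 0.179], [0.503, 0.151, 0.185]]
top basket 0.74 [[0.416, -0.034, 0.002], [0.503, 0.051, 0.041], [0.585, 0.131, 0.182]]
```

View pics/scene_7.png

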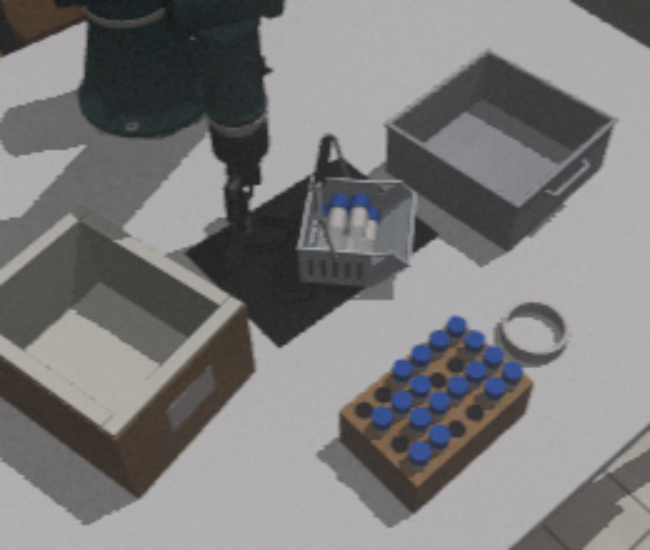

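>>> arm_command --increments '[[[0,0,0],0,1],[[0,0,0],0,1],[[0,0,0],0,1],[[0,0,0],0,1],[[0,0,0],0,1],[[0,0,0],0,1],[[0,0,0],0,1],[[0,0,0.002],0,1],[[0,0,0.004],0,1],[[0,0,0.006],0,1],[[0,0,0.008],0,1],[[0,0,0],0,1]]' --squeeze 120

```text
time_s: 22.38
eef_pos: [0.3885, -0.0595, 0.0807]
tool_rot: [[-0.714, -0.701, 0.002], [-0.701, 0.714, -0.001], [-0.001, -0.002, -1.0]]
force: [0.4, -0.0, 1.4]
width: 0.0001
```

```bash
python3 tilt.py
```

```text
{'time_s': 22.383, 'eef_pos': [0.388, -0.06, 0.081], 'force': [0.446, -0.002, 1.401], 'wrist_torque': [0.008, -0.02, 0.004], 'width': 0.0, 'q': [-18.806, 17.051, 120.947, -0.003, 41.853, -153.281]}
top 635
[-0.056 -0.104] [0.25  0.059]
top edge [(-3, -97), (-2, -95), (-1, -93), (0, -94), (1, -94), (2, -95), (3, -26), (4, -22), (5, 57), (6, 11), (7, -23), (8, -23), (9, -21), (10, -19), (11, -36), (12, -98)] (bin 20mm fwd : mm up)
scene 888
[-0.059 -0.104] [0.248 0.06 ]
top edge [(-3, -94), (-2, -93), (-1, -93), (0, -93), (1, -93), (2, -93), (3, -24), (4, -25), (5, 51), (6, -6), (7, -24), (8, -25), (9, -23), (10, -23), (11, -38), (12, -98)] (bin 20mm fwd : mm up)
```

Run:
```python
from h import *
s=st(); R=np.array(s['tool_rot']); g=np.array(s['eef_pos'])-.019*R[:,2]
f=-R[:,0]; f[2]=0; f/=np.linalg.norm(f); l=np.cross([0,0,1],f)
for c in('top','scene'):
    pic,d,W=cloud(c); rel=W-g; a,b,z=rel@f,rel@l,W[...,2]
    m=(z>.06)&(z<.085)&(abs(b)<.09)&(a>0)&(a<.25); p=np.c_[a[m],b[m]]*1000
    print(c,'rim rect',cv2.minAreaRect(p.astype(np.float32)),'a pct',np.percentile(p[:,0],[1,3,97]),'b',np.percentile(p[:,1],[2,98]))
    h=(z>.035)&(z<.075)&(abs(b)<.018)&(a>-.03)&(a<.055); p=np.c_[a[h],b[h],W[h][:,2]]*1000
    if len(p): print('handle',len(p),np.percentile(p,[2,50,98],axis=0).round(1).tolist())
```

```text
{'time_s': 22.483, 'eef_pos': [0.388, -0.059, 0.08], 'force': [-0.769, -1.31, 0.129], 'wrist_torque': [-0.068, 0.044, -0.042], 'width': 0.0, 'q': [-18.807, 17.14, 121.011, -0.005, 41.743, -153.281]}
top rim rect ((149.72671508789062, -0.8897857666015625), (151.82608032226562, 166.16041564941406), 89.55326080322266) a pct [ 68.79374427  72.61215506 229.82158114] b [-70.93262606  68.63899973]
scene rim rect ((117.19210052490234, -3.4585494995117188), (221.51927185058594, 155.54454040527344), 0.8522207140922546) a pct [ 12.97326718  20.46947219 224.17094212] b [-76.78529294  65.82779036]
handle 99 [[12.1, -14.6, 44.1], [32.8, -10.2, 64.2], [54.4, 4.7, 70.9]]
```

>>> arm_command --increments '[[[0.006,0.006,0],0,0],[[0,0,0],0,0],[[0,0,0],0,0],[[0,0,0],0,0],[[0,0,-0.012],0,0],[[0,0,-0.012],0,0],[[0,0,0],0,0],[[0,0,0],0,1],[[0,0,0],0,1],[[0,0,0],0,1],[[0,0,0],0,1],[[0,0,0],0,1]]'

```text
time_s: 23.58
eef_pos: [0.3938, -0.0533, 0.0557]
tool_rot: [[-0.714, -0.701, 0.001], [-0.701, 0.714, -0.0], [-0.0, -0.001, -1.0]]
force: [0.2, 0.2, -0.4]
width: 0.0251
```

>>> arm_command --increments '[[[0,0,0],0,1],[[0,0,0],0,1],[[0,0,0],0,1]]'

```text
time_s: 23.83
eef_pos: [0.3936, -0.0536, 0.0557]
tool_rot: [[-0.713, -0.701, 0.0], [-0.701, 0.713, -0.001], [0.0, -0.001, -1.0]]
force: [-2.4, -2.3, 5.8]
width: 0.0126
```

>>> arm_command --increments '[[[0,0,0],0,0.6],[[0,0,0],0,0.6],[[0,0,0],0,0.6],[[0.003,0.003,-0.008],0,0.6],[[0,0,0],0,0.6],[[0,0,0],0,1],[[0,0,0],0,1],[[0,0,0],0,1],[[0,0,0],0,1],[[0,0,0],0,1],[[0,0,0],0,1]]'

```text
time_s: 24.75
eef_pos: [0.3964, -0.0501, 0.0473]
tool_rot: [[-0.714, -0.701, -0.0], [-0.701, 0.714, 0.0], [-0.0, 0.0, -1.0]]
force: [0.6, 0.7, 0.7]
width: 0.0149
```

Run:
```python
from h import *
s=st(); R=np.array(s['tool_rot']); g=np.array(s['eef_pos'])-.019*R[:,2]
f=-R[:,0]; f[2]=0; f/=np.linalg.norm(f); l=np.cross([0,0,1],f)
for c in('top',):
    pic,d,W=cloud(c); rel=W-g; a,b,z=rel@f,rel@l,W[...,2]
    m=(z>.06)&(z<.085)&(abs(b)<.09)&(a>0.03)&(a<.25); p=np.c_[a[m],b[m]]*1000
    print('a pct',np.percentile(p[:,0],[1,3,97]),'b',np.percentile(p[:,1],[2,98]))
```

```text
{'time_s': 24.75, 'eef_pos': [0.396, -0.05, 0.047], 'force': [0.564, 0.741, 0.652], 'wrist_torque': [0.213, 0.1, 0.007], 'width': 0.015, 'q': [-17.142, 21.574, 121.769, 0.004, 36.661, -151.613]}
a pct [ 66.73005777  67.22541789 218.55730385] b [-72.15940268  68.55309572]
```

>>> arm_command --increments '[[[0,0,0.002],0,1],[[0,0,0.004],0,1],[[0,0,0.006],0,1],[[0,0,0.006],0,1],[[0,0,0.004],0,1],[[0,0,0],0,1],[[0,0,0],0,1]]'

```text
time_s: 25.38
eef_pos: [0.3967, -0.0504, 0.0697]
tool_rot: [[-0.714, -0.701, 0.001], [-0.701, 0.714, -0.0], [-0.0, -0.001, -1.0]]
force: [-0.0, -0.5, -3.8]
width: 0.0147
```

```bash
python3 tilt.py
```

```text
{'time_s': 25.383, 'eef_pos': [0.397, -0.05, 0.07], 'force': [-0.044, -0.495, -3.831], 'wrist_torque': [-0.325, 0.355, -0.066], 'width': 0.015, 'q': [-17.147, 18.823, 120.663, -0.013, 40.45, -151.611]}
top 537
[-0.059 -0.095] [0.25  0.057]
top edge [(-3, -85), (-2, -85), (-1, -84), (0, -83), (1, -84), (2, -83), (3, 9), (4, 9), (5, 55), (6, 8), (7, 6), (8, 8), (9, 10), (10, -1), (11, -84), (12, -85)] (bin 20mm fwd : mm up)
scene 883
[-0.06  -0.094] [0.25 0.06]
top edge [(-3, -85), (-2, -85), (-1, -83), (0, -84), (1, -85), (2, -82), (3, 7), (4, 5), (5, 43), (6, 5), (7, 4), (8, 5), (9, 9), (10, -8), (11, -86), (12, -86)] (bin 20mm fwd : mm up)
```

>>> arm_command --increments '[[[0,0,0.01],0,1],[[0,0,0.02],0,1],[[0,0,0.025],0,1],[[0,0,0.025],0,1],[[0,0,0.025],0,1],[[0,0.005,0.025],0,1],[[0.002,0.01,0.025],0.02,1],[[0.004,0.015,0.025],0.03,1],[[0.006,0.018,0.02],0.04,1],[[0.008,0.02,0.005],0.05,1],[[0.008,0.02,0],0.05,1],[[0.008,0.02,0],0.05,1]]'

```text
time_s: 26.48
eef_pos: [0.4325, 0.0586, 0.2745]
tool_rot: [[-0.525, -0.851, 0.001], [-0.851, 0.525, -0.0], [-0.0, -0.001, -1.0]]
force: [-0.1, -0.7, -2.7]
width: 0.0148
```

>>> arm_command --increments '[[[0.008,0.02,0],0.05,1],[[0.008,0.02,0],0.05,1],[[0.008,0.02,0],0.05,1],[[0.008,0.02,0],0.05,1],[[0.008,0.02,0],0.05,1],[[0.008,0.02,0],0.05,1],[[0.006,0.018,0],0.04,1],[[0.005,0.012,0],0.02,1],[[0.003,0.007,0],0.01,1],[[0,0,0],0,1]]'

```text
time_s: 27.32
eef_pos: [0.4947, 0.2156, 0.2737]
tool_rot: [[-0.183, -0.983, -0.001], [-0.983, 0.183, -0.0], [0.0, 0.0, -1.0]]
force: [0.6, -0.2, -4.6]
width: 0.0145
```

>>> arm_command --increments '[[[0,0,0],0,1],[[0,0,0],0,1],[[0,0,0],0,1]]' --squeeze 40

```text
time_s: 27.57
eef_pos: [0.4941, 0.2138, 0.2742]
tool_rot: [[-0.185, -0.983, -0.0], [-0.983, 0.185, -0.001], [0.001, 0.0, -1.0]]
force: [0.7, -0.2, -4.6]
width: 0.0147
```

```bash
python3 tilt.py
```

```text
{'time_s': 27.567, 'eef_pos': [0.494, 0.214, 0.274], 'force': [0.737, -0.176, -4.646], 'wrist_torque': [-0.458, 0.062, -0.035], 'width': 0.015, 'q': [16.064, 13.323, 90.747, -0.03, 75.96, -153.281]}
top 147
[-0.045 -0.19 ] [0.217 0.059]
top edge [(3, 8), (4, 9), (5, 53), (8, 8), (9, 10), (10, -3)] (bin 20mm fwd : mm up)
scene 693
[-0.046 -0.19 ] [0.244 0.05 ]
top edge [(3, 6), (4, 5), (5, 40), (6, 5), (7, 4), (8, 6), (9, 6), (10, -9)] (bin 20mm fwd : mm up)
```

Still level; loosen to 20.

>>> arm_command --increments '[[[0,0,0],0,1],[[0,0,0],0,1],[[0,0,0],0,1]]' --squeeze 20

```text
time_s: 27.92
eef_pos: [0.4945, 0.2146, 0.2744]
tool_rot: [[-0.184, -0.983, 0.0], [-0.983, 0.184, -0.0], [-0.0, -0.0, -1.0]]
force: [0.4, 0.3, -4.3]
width: 0.0151
```

```bash
python3 tilt.py
```

```text
{'time_s': 27.917, 'eef_pos': [0.494, 0.215, 0.274], 'force': [0.382, 0.292, -4.288], 'wrist_torque': [-0.458, 0.092, -0.047], 'width': 0.015, 'q': [16.117, 13.347, 90.689, -0.005, 75.95, -153.284]}
top 148
[-0.045 -0.19 ] [0.218 0.059]
top edge [(3, 8), (4, 9), (5, 53), (8, 8), (9, 10), (10, -7)] (bin 20mm fwd : mm up)
scene 715
[-0.05 -0.19] [0.212 0.06 ]
top edge [(3, 6), (4, 5), (5, 43), (6, 6), (7, 5), (8, 6), (9, 8), (10, -11)] (bin 20mm fwd : mm up)
```

>>> arm_command --increments '[[[0,0,0],0,0.86],[[0,0,0],0,0.86],[[0,0,0],0,0.84],[[0,0,0],0,0.84]]'

```text
time_s: 28.35
eef_pos: [0.4945, 0.2148, 0.2743]
tool_rot: [[-0.183, -0.983, 0.0], [-0.983, 0.183, -0.0], [0.0, -0.0, -1.0]]
force: [0.2, 0.5, -3.9]
width: 0.0149
```

```bash
python3 tilt.py
```

```text
{'time_s': 28.35, 'eef_pos': [0.494, 0.215, 0.274], 'force': [0.157, 0.529, -3.899], 'wrist_torque': [-0.526, 0.098, 0.06], 'width': 0.015, 'q': [16.142, 13.368, 90.679, -0.003, 75.948, -153.285]}
top 144
[-0.041 -0.19 ] [0.218 0.057]
top edge [(3, 8), (4, 8), (5, 53), (8, 8), (9, 10), (10, -8)] (bin 20mm fwd : mm up)
scene 700
[-0.005 -0.19 ] [0.213 0.058]
top edge [(2, -23), (3, 6), (4, 6), (5, 40), (6, 5), (7, 4), (8, 5), (9, 7), (10, -11)] (bin 20mm fwd : mm up)
```

>>> arm_command --increments '[[[0,0,0],0,0.82],[[0,0,0],0,0.82]]'

```text
time_s: 28.62
eef_pos: [0.4945, 0.2148, 0.2742]
tool_rot: [[-0.184, -0.983, 0.0], [-0.983, 0.184, -0.0], [0.0, -0.0, -1.0]]
force: [0.4, -0.4, -4.8]
width: 0.0157
```

```bash
python3 tilt.py
```

```text
{'time_s': 28.617, 'eef_pos': [0.494, 0.215, 0.274], 'force': [0.352, -0.356, -4.767], 'wrist_torque': [-0.44, 0.063, 0.047], 'width': 0.016, 'q': [16.137, 13.366, 90.682, -0.004, 75.95, -153.286]}
top 142
[-0.044 -0.19 ] [0.219 0.053]
top edge [(3, 8), (4, 9), (5, 48), (8, 9), (9, 10), (10, -6)] (bin 20mm fwd : mm up)
scene 703
[-0.05 -0.19] [0.241 0.059]
top edge [(3, 6), (4, 7), (5, 43), (6, 5), (7, 5), (8, 6), (9, 8), (10, -8)] (bin 20mm fwd : mm up)
```

>>> arm_command --increments '[[[0,0,0],0,0.81],[[0,0,0],0,0.81]]'

```text
time_s: 28.88
eef_pos: [0.4945, 0.2148, 0.2743]
tool_rot: [[-0.184, -0.983, 0.0], [-0.983, 0.184, -0.0], [-0.0, -0.0, -1.0]]
force: [-0.2, 0.1, -4.2]
width: 0.0166
```

```bash
python3 tilt.py
```

```text
{'time_s': 28.883, 'eef_pos': [0.494, 0.215, 0.274], 'force': [-0.166, 0.071, -4.205], 'wrist_torque': [-0.458, 0.136, -0.018], 'width': 0.017, 'q': [16.138, 13.364, 90.68, -0.003, 75.949, -153.285]}
top 140
[-0.041 -0.189] [0.22 0.06]
top edge [(3, 8), (4, 9), (5, 52), (8, 7), (9, 10), (10, -5)] (bin 20mm fwd : mm up)
scene 700
[ 0.06  -0.189] [0.245 0.059]
top edge [(3, 7), (4, 5), (5, 41), (6, 5), (7, 4), (8, 6), (9, 7), (10, -9)] (bin 20mm fwd : mm up)
```

>>> arm_command --increments '[[[0,0,0],0,0.803],[[0,0,0],0,0.803]]'

```text
time_s: 29.15
eef_pos: [0.4946, 0.215, 0.2745]
tool_rot: [[-0.184, -0.983, 0.0], [-0.983, 0.184, 0.0], [-0.001, -0.0, -1.0]]
force: [-0.3, 0.6, -4.2]
width: 0.0168
```

```bash
python3 tilt.py
```

```text
{'time_s': 29.15, 'eef_pos': [0.495, 0.215, 0.274], 'force': [-0.259, 0.615, -4.223], 'wrist_torque': [-0.27, 0.072, 0.027], 'width': 0.017, 'q': [16.138, 13.356, 90.667, 0.018, 75.945, -153.287]}
top 140
[-0.041 -0.19 ] [0.195 0.06 ]
top edge [(2, -44), (3, -16), (4, -11), (5, 58), (6, -21)] (bin 20mm fwd : mm up)
scene 692
[ 0.035 -0.189] [0.242 0.055]
top edge [(1, -66), (2, -29), (3, -21), (4, -30), (5, 36), (6, 42), (7, -55), (8, -60), (9, -64)] (bin 20mm fwd : mm up)
```

>>> arm_command --increments '[[[0,0,0],0,0.803],[[0,0,0],0,0.803]]'

```text
time_s: 29.42
eef_pos: [0.4943, 0.2145, 0.2741]
tool_rot: [[-0.183, -0.983, -0.0], [-0.983, 0.183, -0.001], [0.001, 0.0, -1.0]]
force: [-1.3, -0.9, -2.8]
width: 0.0171
```

```bash
python3 tilt.py; python3 look.py 8
```

```text
{'time_s': 29.417, 'eef_pos': [0.494, 0.215, 0.274], 'force': [-1.266, -0.875, -2.788], 'wrist_torque': [-0.538, 0.063, 0.031], 'width': 0.017, 'q': [16.134, 13.37, 90.697, -0.025, 75.962, -153.287]}
top 157
[-0.044 -0.19 ] [ 0.142 -0.049]
top edge [(-1, -83), (0, -73), (3, -79), (4, -100), (5, -61), (6, -49)] (bin 20mm fwd : mm up)
scene 559
[-0.056 -0.19 ] [ 0.202 -0.057]
top edge [(-2, -85), (-1, -78), (0, -70), (1, -64), (2, -80), (3, -99), (4, -87), (5, -78), (6, -67), (7, -67)] (bin 20mm fwd : mm up)
{'time_s': 29.517, 'eef_pos': [0.494, 0.215, 0.274], 'force': [0.476, -1.132, -5.061], 'wrist_torque': [-0.584, 0.067, -0.02], 'width': 0.017, 'q': [16.13, 13.371, 90.7, -0.026, 75.959, -153.288]}
yaw y 169.42449381446616
scene basket 0.61 [[0.434, 0.186, 0.113], [0.534, 0.222, 0.209], [0.575, 0.364, 0.261]]
scene handle 0.46 [[0.487, 0.195, 0.227], [0.502, 0.214, 0.255], [0.507, 0.235, 0.285]]
scene bail_grip 0.71 [[0.312, 0.355, -0.002], [0.522, 0.364, 0.23], [0.565, 0.61, 0.235]]
top basket 0.79 [[0.431, 0.189, 0.202], [0.493, 0.21, 0.212], [0.561, 0.238, 0.281]]
top bail_grip 0.67 [[0.723, 0.09, -0.004], [0.775, 0.134, 0.02], [0.817, 0.173, 0.027]]
```

View pics/top_8.png

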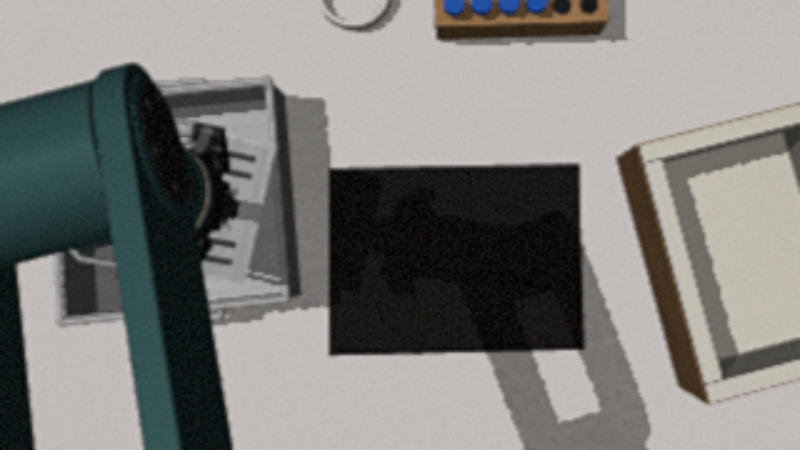

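>>> arm_command --increments '[[[0,0,0],0,1],[[0,0,0],0,1],[[0,0,0],0,1]]' --squeeze 60

```text
time_s: 30.17
eef_pos: [0.4946, 0.2148, 0.2744]
tool_rot: [[-0.184, -0.983, 0.0], [-0.983, 0.184, 0.0], [-0.0, -0.0, -1.0]]
force: [-1.3, 1.0, -2.5]
width: 0.0167
```

Run:
```python
from h import *
st(); 
pic,d,W=cloud('scene'); cv2.imwrite('pics/s9.png',cv2.resize(pic[70:230,300:460],None,fx=3.5,fy=3.5,interpolation=cv2.INTER_CUBIC))
for n in('tube1','basket'):
  for a in imaging.trace(n,'scene'):
    p=W[a['pixels']]; print(n,round(a['conf'],2),np.round(a['box']),np.nanmedian(p,0).round(3))
```

```text
{'time_s': 30.167, 'eef_pos': [0.495, 0.215, 0.274], 'force': [-1.26, 0.998, -2.493], 'wrist_torque': [-0.1, 0.017, 0.045], 'width': 0.017, 'q': [16.138, 13.359, 90.673, 0.002, 75.948, -153.287]}
tube1 0.69 [402. 156.  19.  12.] [0.55  0.393 0.054]
tube1 0.62 [403. 160.   9.  10.] [0.562 0.395 0.026]
tube1 0.58 [388. 169.  20.   7.] [0.57  0.308 0.051]
basket 0.59 [376. 135.  63.  59.] [0.532 0.227 0.209]
```

View pics/s9.png

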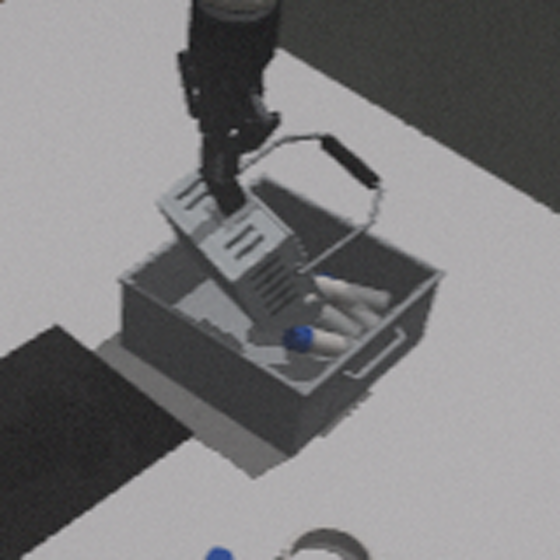

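>>> arm_command --increments '[[[0,0,0.01],0,1],[[0,0,0.02],0,1],[[0,0,0.025],0,1],[[0,0,0.025],0,1],[[0,0,0.02],0,1],[[0,0,0.01],0,1],[[0,-0.008,0],-0.04,1],[[0.001,-0.016,0],-0.06,1],[[0.001,-0.02,0],-0.07,1],[[0.001,-0.02,0],-0.08,1],[[0.001,-0.02,0],-0.08,1],[[0.001,-0.02,0],-0.08,1]]'

```text
time_s: 31.32
eef_pos: [0.4991, 0.1099, 0.3841]
tool_rot: [[-0.563, -0.826, -0.001], [-0.826, 0.563, -0.0], [0.0, 0.0, -1.0]]
force: [-0.1, -0.0, -1.6]
width: 0.0162
```

>>> arm_command --increments '[[[0.001,-0.018,0],-0.06,1],[[0.001,-0.01,0],-0.04,1],[[0,-0.004,0],0,1],[[0,0,-0.02],0,1],[[0,0,-0.03],0,1],[[0,0,-0.03],0,1],[[0,0,-0.02],0,1],[[0,0,-0.015],0,1],[[0,0,0],0,1]]'

```text
time_s: 32.07
eef_pos: [0.504, 0.0756, 0.2713]
tool_rot: [[-0.638, -0.77, 0.006], [-0.77, 0.638, -0.007], [0.002, -0.009, -1.0]]
force: [-1.1, -8.3, 18.2]
width: 0.0164
```

```bash
python3 tilt.py
python3 - <<'E'
from h import *
s=robot.get_state(); R=np.array(s['tool_rot']); print('yaw',np.degrees(np.arctan2(R[1,1],R[0,1])))
pic,d,W=cloud('top')
pc,d2,W2=cloud('scene')
vis=np.hstack([cv2.resize(pic[150:330,120:360],None,fx=1.6,fy=2.2),cv2.resize(pc[70:250,260:440],None,fx=2.2,fy=2.2)])
cv2.imwrite('pics/b10.png',vis); print(vis.shape)
E
```

```text
{'time_s': 32.067, 'eef_pos': [0.504, 0.076, 0.271], 'force': [-1.123, -8.27, 18.165], 'wrist_torque': [-0.761, 0.447, 0.089], 'width': 0.016, 'q': [1.063, 10.824, 94.499, -0.432, 74.365, -139.151]}
top 83
[-0.019 -0.096] [ 0.148 -0.065]
top edge [(-1, -77), (5, -79), (6, -70), (7, -66)] (bin 20mm fwd : mm up)
scene 568
[-0.02 -0.19] [ 0.148 -0.051]
top edge [(-1, -85), (0, -65), (1, -56), (2, -63), (3, -92), (4, -88), (5, -79), (6, -61), (7, -60)] (bin 20mm fwd : mm up)
yaw 140.30393339910106
(396, 780, 3)
```

View pics/b10.png

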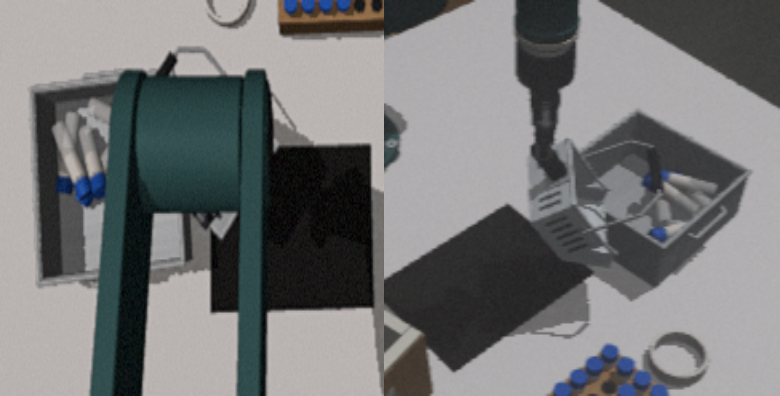

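>>> arm_command --increments '[[[0,0,0.015],0,1],[[0,0,0.015],0,1],[[0,-0.012,0],0,1],[[-0.001,-0.016,0],0,1],[[-0.001,-0.012,0],0,1],[[0,0,-0.02],0,1],[[0,0,-0.025],0,1],[[0,0,-0.02],0,1],[[0,0,-0.01],0,1],[[0,0,0],0,1]]'

```text
time_s: 33.1
eef_pos: [0.4972, 0.0386, 0.2215]
tool_rot: [[-0.64, -0.768, -0.006], [-0.768, 0.64, 0.0], [0.003, 0.005, -1.0]]
force: [-0.1, -0.2, -2.2]
width: 0.0164
```

```bash
cat > cs.py <<'E'
# side-on view of the basket: points in the plane (fwd, up) relative to the grasp, from both cameras, as extents per |b| slice
from h import *
s=st(); R=np.array(s['tool_rot']); g=np.array(s['eef_pos'])-.019*R[:,2]; print('grasp z',g[2].round(4))
f=-R[:,0]; f[2]=0; f/=np.linalg.norm(f); l=np.cross([0,0,1],f)
P=[]
for c in('top','scene'):
    pic,d,W=cloud(c); rel=W-g; a,b,h=rel@f,rel@l,rel[...,2]
    m=(abs(b)<.078)&(abs(b)>.02)&(a>-.08)&(a<.26)&(W[...,2]>.012)&(h<.03); P.append(np.c_[a[m],h[m]])
P=np.vstack(P)
for k in range(-4,13):
    q=P[(P[:,0]*50).astype(int)==k] if False else P[np.floor(P[:,0]*50)==k]
    if len(q)>4: print(k*20,len(q),np.percentile(q[:,1]*1000,[2,50,98]).round())
E
python3 cs.py
```

```text
{'time_s': 33.1, 'eef_pos': [0.497, 0.039, 0.222], 'force': [-0.132, -0.174, -2.164], 'wrist_torque': [-0.014, 0.03, 0.029], 'width': 0.016, 'q': [-3.501, 12.968, 99.249, 0.001, 68.117, -143.709]}
grasp z 0.2405
-40 44 [-91. -88. -83.]
-20 256 [-119.  -83.    7.]
0 190 [-156.  -77.    0.]
20 268 [-175.  -67.  -53.]
40 259 [-182. -124.  -56.]
60 248 [-190. -161.  -94.]
80 176 [-195. -172.  -86.]
100 44 [-172.  -84.  -76.]
120 57 [-205.  -79.  -67.]
140 223 [-219.  -71.  -55.]
160 168 [-223. -140.  -54.]
180 123 [-222. -174. -137.]
200 15 [-186. -141. -136.]
240 144 [-224. -171. -137.]
```

>>> arm_command --increments '[[[-0.005,0,-0.015],0,1],[[-0.005,0,-0.015],0,1],[[0,0,-0.008],0,1],[[0,0,0],0,1],[[-0.0055,-0.0065,-0.004],0,1],[[-0.0055,-0.0065,-0.004],0,1],[[-0.0065,-0.0075,-0.006],0,1],[[-0.0065,-0.0075,-0.006],0,1],[[0,0,0],0,1]]' --squeeze 20

```text
time_s: 33.95
eef_pos: [0.4635, 0.0094, 0.1661]
tool_rot: [[-0.641, -0.768, -0.002], [-0.768, 0.641, -0.001], [0.002, 0.001, -1.0]]
force: [-3.1, -0.6, 5.7]
width: 0.0162
```

```bash
python3 cs.py
```

```text
{'time_s': 33.95, 'eef_pos': [0.464, 0.009, 0.166], 'force': [-3.079, -0.584, 5.711], 'wrist_torque': [0.145, 0.307, 0.119], 'width': 0.016, 'q': [-7.348, 13.892, 107.375, -0.056, 58.823, -147.471]}
grasp z 0.1851
-20 68 [-96. -89.   9.]
0 127 [-126.  -81.    1.]
20 197 [-146.  -68.  -55.]
40 301 [-170.  -91.  -48.]
60 299 [-172. -125.  -71.]
80 241 [-173. -136.  -80.]
100 155 [-172. -135.  -67.]
120 85 [-168.  -64.  -53.]
140 74 [-56. -48. -40.]
160 198 [-159.  -35.  -29.]
180 145 [-169. -116.  -82.]
200 185 [-172. -121.  -81.]
220 161 [-171. -119.  -82.]
```

>>> arm_command --increments '[[[-0.0065,-0.008,-0.008],0,1],[[-0.0065,-0.008,-0.008],0,1],[[-0.012,-0.0145,-0.0095],0,1],[[-0.007,-0.008,-0.007],0,1],[[-0.006,-0.008,-0.007],0,1],[[-0.006,-0.007,-0.008],0,1],[[-0.006,-0.007,-0.008],0,1],[[0,0,0],0,1]]'

```text
time_s: 34.72
eef_pos: [0.4146, -0.051, 0.1105]
tool_rot: [[-0.641, -0.768, -0.001], [-0.768, 0.641, -0.001], [0.001, -0.0, -1.0]]
force: [-3.2, -3.2, 8.8]
width: 0.0163
```

```bash
python3 cs.py
```

```text
{'time_s': 34.717, 'eef_pos': [0.415, -0.051, 0.111], 'force': [-3.211, -3.242, 8.804], 'wrist_torque': [-0.215, 0.228, 0.017], 'width': 0.016, 'q': [-16.452, 15.473, 116.224, -0.074, 48.322, -156.549]}
grasp z 0.1295
-20 11 [-11.   1.  11.]
0 7 [-12.  -2.  27.]
20 31 [-87. -78. -72.]
40 223 [-86. -54. -31.]
60 441 [-102.  -39.  -17.]
80 492 [-111. -102.  -27.]
100 434 [-117. -103.  -34.]
120 311 [-117.  -72.   -0.]
140 419 [-117. -109.   27.]
160 360 [-113. -106.  -63.]
180 212 [-106.  -98.  -68.]
240 48 [-115.  -60.  -28.]
```

>>> arm_command --increments '[[[-0.005,-0.006,-0.0095],0,1],[[-0.005,-0.006,-0.0095],0,1],[[-0.0045,-0.005,-0.0105],0,1],[[-0.0045,-0.005,-0.0105],0,1],[[-0.003,-0.0035,-0.01],0,1],[[-0.003,-0.0035,-0.009],0,1],[[0,0,0],0,1],[[0,0,0],0,1]]'

```text
time_s: 35.48
eef_pos: [0.3913, -0.0792, 0.052]
tool_rot: [[-0.641, -0.768, 0.001], [-0.768, 0.641, -0.0], [-0.0, -0.001, -1.0]]
force: [-0.4, -1.7, 3.1]
width: 0.0163
```

```bash
python3 cs.py
```

```text
{'time_s': 35.483, 'eef_pos': [0.391, -0.079, 0.052], 'force': [-0.387, -1.731, 3.121], 'wrist_torque': [0.063, -0.108, -0.185], 'width': 0.016, 'q': [-21.375, 20.94, 121.624, -0.006, 37.388, -161.512]}
grasp z 0.071
-20 8 [-8.  1.  9.]
0 6 [ 6. 15. 29.]
60 232 [-58.   5.  11.]
80 236 [-59. -27.   9.]
100 208 [-59. -19.   9.]
120 187 [-58. -16.  28.]
140 169 [-58. -21.   7.]
160 300 [-59. -46.   7.]
180 428 [-52. -37.   8.]
200 396 [-34. -21.   0.]
220 45 [-18. -15. -12.]
```

>>> arm_command --increments '[[[0,0,-0.003],0,1],[[0,0,-0.002],0,1],[[0,0,0],0,1],[[0,0,0],0,0],[[0,0,0],0,0],[[0,0,0],0,0],[[0,0,0],0,0],[[0,0,0.02],0,0],[[0,0,0.03],0,0],[[0,0,0.03],0,0],[[0,0,0.03],0,0],[[0,0,0.03],0,0]]'

```text
time_s: 36.58
eef_pos: [0.3898, -0.0784, 0.1881]
tool_rot: [[-0.64, -0.768, -0.001], [-0.768, 0.64, 0.0], [0.0, 0.001, -1.0]]
force: [0.5, 0.6, -0.0]
width: 0.0855
```

>>> arm_command --increments '[[[0,-0.02,0.03],0,0],[[0,-0.03,0.02],0,0],[[0,-0.035,0.01],0,0],[[0,-0.035,0],0,0],[[0,-0.035,0],0,0],[[0,0,0],0,0]]'

```text
time_s: 37.08
eef_pos: [0.4087, -0.2119, 0.2461]
tool_rot: [[-0.67, -0.742, -0.022], [-0.741, 0.671, -0.042], [0.046, -0.012, -0.999]]
force: [0.3, 0.0, 0.3]
width: 0.0854
```

Run:
```python
from h import *
st()
pic,d,W=cloud('top'); pc,d2,W2=cloud('scene')
vis=np.hstack([cv2.resize(pic[110:330,120:400],None,fx=1.4,fy=1.8),cv2.resize(pc[70:290,240:440],None,fx=1.8,fy=1.8)])
cv2.imwrite('pics/f.png',vis)
for c,w in(('top',W),('scene',W2)):
    imaging.snapshot(c)
    for n in('basket','tube1','rack','tape'):
        for a in imaging.trace(n,c)[:7]:
            p=w[a['pixels']]; print(c,n,round(a['conf'],2),np.round(a['box']).tolist(),np.nanmedian(p,0).round(3))
    X,Y,Z=w[...,0],w[...,1],w[...,2]
    m=(Z>.066)&(Z<.08)&(Y<.15)&(Y>-.12)&(X>.37)&(X<.62); p=w[m]
    A=np.c_[p[:,:2],np.ones(len(p))]; k=np.linalg.lstsq(A,p[:,2],rcond=None)[0]; print('rim plane slope',k[:2].round(3),len(p),np.median(p[:,2]).round(4),cv2.minAreaRect((p[:,:2]*1000).astype(np.float32)))
    q=(Z>.02)&(Z<.12)&(abs(X-.51)<.1)&(abs(Y-.317)<.1); print('in-pan pts',q.sum())
```

```text
{'time_s': 37.083, 'eef_pos': [0.409, -0.212, 0.246], 'force': [0.291, 0.043, 0.331], 'wrist_torque': [0.037, -0.064, -0.028], 'width': 0.085, 'q': [-33.813, 8.093, 101.814, -2.871, 69.808, -170.687]}
top basket 0.72 [294.0, 243.0, 67.0, 70.0] [0.48  0.032 0.019]
top basket 0.32 [164.0, 219.0, 13.0, 39.0] [0.566 0.406 0.03 ]
top tube1 0.74 [164.0, 224.0, 26.0, 37.0] [0.531 0.39  0.056]
top tube1 0.71 [184.0, 226.0, 22.0, 30.0] [0.543 0.33  0.029]
top tube1 0.65 [164.0, 221.0, 10.0, 37.0] [0.532 0.407 0.03 ]
top tube1 0.6 [194.0, 204.0, 41.0, 20.0] [0.587 0.319 0.03 ]
top tube1 0.52 [176.0, 225.0, 21.0, 28.0] [0.527 0.353 0.054]
top rack 0.65 [290.0, 248.0, 30.0, 35.0] [0.47  0.026 0.183]
top rack 0.62 [330.0, 138.0, 67.0, 54.0] [ 0.769 -0.065  0.075]
top tape 0.74 [260.0, 147.0, 34.0, 32.0] [0.767 0.132 0.022]
rim plane slope [0.024 0.029] 413 0.0734 ((461.5095520019531, 7.272064208984375), (210.38507080078125, 149.02503967285156), 46.63045120239258)
in-pan pts 1311
scene basket 0.62 [307.0, 180.0, 63.0, 61.0] [0.467 0.024 0.041]
scene tube1 0.5 [398.0, 155.0, 22.0, 10.0] [0.546 0.392 0.053]
scene rack 0.6 [352.0, 268.0, 75.0, 78.0] [ 0.798 -0.092  0.076]
scene tape 0.61 [394.0, 233.0, 28.0, 27.0] [0.768 0.125 0.019]
rim plane slope [0.01  0.015] 286 0.0725 ((461.6325988769531, -2.6526641845703125), (206.3142547607422, 148.73452758789062), 51.9928092956543)
in-pan pts 581
```

>>> arm_command --increments '[[[0,0,0.02],-0.1,0],[[0,0,0.02],-0.1,0],[[0,0,0],-0.1,0],[[0,0,0],0,0],[[0,0,0],0,0]]'

```text
time_s: 38.1
eef_pos: [0.4067, -0.2078, 0.2855]
tool_rot: [[-0.857, -0.515, -0.034], [-0.514, 0.857, -0.03], [0.044, -0.008, -0.999]]
force: [-0.5, -0.6, -1.0]
width: 0.0858
```

Run:
```python
from h import *
st()
pic,d,W=cloud('top'); X,Y,Z=W[...,0],W[...,1],W[...,2]
f=np.array([.64,.768]);l=np.array([-.768,.64]);C=np.array([.466,.011])
a=(W[...,:2]-C)@f;b=(W[...,:2]-C)@l
m=(abs(a)<.09)&(abs(abs(b)-.068)<.006)&(Z>.05)&(Z<.1);print('side rims z by a',[(k,np.median(Z[m&(np.floor(a*50)==k)]).round(3)) for k in range(-4,5) if (m&(np.floor(a*50)==k)).sum()>2])
m=(abs(a)<.04)&(abs(b)<.055)&(Z<.1);print('floor inside z',np.percentile(Z[m],[5,50,95]).round(3), 'blue/white frac',(pic[m].max(-1)>190).mean().round(2))
m=(a<-.055)&(a>-.12)&(abs(b)<.02)&(Z>.03)&(Z<.1);print('handle z',m.sum(),np.percentile(Z[m],[50,95]).round(3) if m.any() else '')
print(len(imaging.trace('tube1','top')))
robot.hand_in()
```

```text
{'time_s': 38.1, 'eef_pos': [0.407, -0.208, 0.285], 'force': [-0.496, -0.597, -0.988], 'wrist_torque': [0.052, -0.05, 0.024], 'width': 0.086, 'q': [-33.693, 6.186, 98.177, -2.561, 76.323, -154.054]}
side rims z by a [(-3, np.float64(0.074)), (-2, np.float64(0.074)), (-1, np.float64(0.074)), (0, np.float64(0.074)), (1, np.float64(0.075)), (2, np.float64(0.075)), (3, np.float64(0.078)), (4, np.float64(0.077))]
floor inside z [0.002 0.006 0.01 ] blue/white frac 0.0
handle z 134 [0.067 0.07 ]
6
the job is handed in; nothing more can be done
```

I finished the job and handed it in at about 38 s of simulated time. I lifted the basket out by its swing handle, stood it full on the mat and let go. I then took it by the back handle, tipped all five tubes into the pan, and stood the empty basket back upright on the mat.

**What went off plan**
- **First tip failed:** the basket would not swing in the first handle grip, even at 20 N. I put it back on the mat with the tubes still in it and took it again nearer the end of the handle; that took three tries. Over the pan I eased the fingers open until it swung down.
- **Contact with the pan:** on the way back, the tilted basket bumped the pan rim at about 18 N. I raised it and moved clear.
- **Wrist joint near its limit:** after letting go, the last joint came to within about 0.1° of its range end. I turned it back before handing in.

**Last checks**
- **Basket:** the side rims are level at 74–78 mm above the table, which matches the basket standing on the mat. The floor inside reads 2–10 mm, so it is empty. I estimate its floor clears the mat edge by about 8 mm.
- **Tubes:** the detector found five in the pan from the top camera. The very last look returned six; I take the sixth as a false or double detection and did not check it further. The scene camera picked out only one.
- **Rack and tape:** both read the same as at the start, within a few millimetres.
- **Robot:** the gripper is open, clear of everything and sensing about 1 N.

I could not view a final picture because the viewing limit was reached, so these checks rest on depth and detector readings. The highest force I read was about 28 N at the wrist, but I only saw readings at the end of each move.

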